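# Flip the length stop down and push the bar against it

## Task

Flip the length stop of the fixture fully down into the channel first. Then slide the steel bar along the channel until it sits against the stop's set screw and press it there for a moment with about 10 newtons, never more than 18, and leave it lying in the channel touching the stop. Do not disturb the things round the fixture.

Things in the scene. Friction and masses are not known exactly. Their poses are not given: they have to be found in the camera images.
- fixture: Fixed aluminium base plate, 110 (x) x 420 (y) x 10 mm thick, turned differently each time; origin on the bench under the middle of the channel. The channel runs along its y axis, floor 10 mm above the bench, 28 mm wide (x from -14 to +14 mm): far side a steel fence, x 14 to 26 mm, top 22 mm above the bench; near side a lip, x -24 to -14 mm, top 16 mm above the bench. The stop is towards its +y end, the bar towards its -y end, so the bar is pushed along +y.
- stop_post: Fixed grey post behind the fence that carries the flip stop; it stands at a different place along the fence each time. Origin on the bench at the middle of the channel in line with the stop; same axes as the fixture. The post itself is at x 28 to 58 mm, 34 mm wide in y, 64 mm high.
- stop_hinge (a point): Middle of the stop's hinge pin, 43 mm behind the channel's middle (+x of the post) and 54 mm above the bench; the pin lies along the channel (y).
- stop_arm (a joint): Angle of the flip stop: 0 fully down (arm level over the channel, resting on its own end stop, pointing to -x of the fixture), about 1.57 upright, up to 2.05 leaning back away from the channel. It starts up and leaning back (1.75 to 2.0). A friction hinge: it stays where it is left; about 2 N at the tab swings it.
- stop_tab (a point): Middle of the top face of the press tab at the arm's free end, 73 mm from the hinge pin; the tab is 22 x 26 x 6 mm. The arm is a steel bar 18 mm wide (along the channel) and 8 mm thick. Up, the arm's top face is at the back (+x of the fixture); down, the tab's top is 58 mm above the bench, 30 mm on the near side (-x) of the channel's middle.
- stop_foot: Dark steel block under the arm, 22 (x) x 16 (y) x 30 (z) mm, hanging into the channel when the stop is down (down to 15 mm above the bench). Origin on the arm's centre line 43 mm from the hinge pin. It yields along +y of the fixture on a spring of 4.5 N per mm, up to 5 mm, and springs back. It carries the set screw (round head, 12 mm diameter).
- stop_face (a point): Middle of the foot's face towards the bar (the -y side), 27 mm below the arm's centre line when down; the set screw sticks out here towards the bar by 3 to 23 mm, set differently each time and not measured: only contact tells where the bar meets it.
- bar: Loose rectangular steel bar lying in the channel, 25 (x) x 140 (y) x 32 mm high, about 0.4 to 0.65 kg; origin at the middle of its underside, long axis y along the channel (1.5 mm play each side); its top is 42 mm above the bench. It slides with about 1 to 4 N of friction, and friction holds it against the spring's last push when released.
- tape: Roll of black tape, 55 mm across, 19 mm high, lying behind the fixture: leave alone. Origin at the middle of its underside.
- cup: White mug, 83 mm across, 93 mm high, behind the fixture at the right: leave alone. Origin at the middle of its underside.
- brick: Black power brick, 105 x 50 x 30 mm, behind the fixture at the left: leave alone. Origin at the middle of its underside.
There are look-alikes about, which are no part of the job. Leave any orange look-alike of the bar alone.

How it is judged (in metres and radians):
On the way, in this order (a step that is already met when the one before it is completed fails the run):
1. the stop is fully down (arm within 0.06 rad of level) while the bar is still within 20 mm of its start (value of joint stop_arm below 0.06 rad and distance of bar from where it was at the start of the episode below 0.02 m), for 0.2 s.
2. the bar is pressed against the stop's screw with 4 to 18 N (contact force between bar and stop_foot between 4 and 18 N and value of joint stop_arm below 0.06 rad), for 0.3 s.
At the end, for the whole second after the job is handed in: The stop is down (within 0.06 rad of level); the bar lies flat on the channel floor (within 3 mm), in line with the channel (within 0.06 rad and 4 mm), at rest, released, and still touching the stop's screw (contact force above 0.2 N, kept up by the foot's spring) (value of joint stop_arm below 0.06 rad and contact force between bar and stop_foot above 0.2 N and angle between the y axis of bar and the y axis of fixture, either way round below 0.06 rad and z of bar in the frame of fixture below 0.013 m and x of bar in the frame of fixture between -0.004 and 0.004 m and linear speed of bar below 0.01 m/s).
It fails at once if the bar is forced against the stop with more than 18 N (contact force between bar and stop_foot above 18 N).
It fails at once if a bystander is moved by more than 25 mm (distance of any of tape, cup, brick from where it was at the start of the episode above 0.025 m).
It also fails if it takes over 67 s, if anything falls off the work surface, if the arm or the gripper's body presses on something with over 40 N, if the wrist force passes 120 N, or if a joint passes its speed limit or range.

## Robot

A 6-joint arm with a two-finger parallel gripper is mounted at the origin on a cart in front of the work surface, level with it; the furniture and walls round the work are solid. World frame = base frame: x ahead of the robot, y to its left, z up, the work surface at z = 0. Lengths are in mm, angles in rad, forces in N, time in s.
With the tool pointing down it reaches from about 300 to 775 mm from the base axis. Payload 14.6 kg.
Tool frame: the origin (TCP) lies at the very end of the fingers, on their centre line; the grasp point (between the pads) lies 19 mm behind it; z points along the fingers, y is the line along which they close (so a half turn about z gives the same grasp; the last joint's range is limited). The gripper opens to 94 mm and grips with 3 to 60 N. Pads are 16 mm wide; open, the fingers measure 119 mm over their backs; the gripper's body (75 mm by 177 mm) begins 78 mm behind the grasp point.
Start: joints at [-1.311, 0.3, 1.521, -0, 1.321, -0.067], TCP at [176.551, -520.883, 205.446] pointing down, gripper open.
Joint ranges: [-3.03, 3.03], [-0.79, 2.21], [0.23, 2.52], [-1.04, 4.18], [0, 3.07], [-2.55, 2.55]. Speed limits (rad/s): [2.22, 2.22, 2.57, 3.14, 3.14, 3.14].

## Interface

Orientations are given as [roll, pitch, yaw] about the fixed x, y, z axes, in that order (R = Rz(yaw) Ry(pitch) Rx(roll)).
In Python, from cell import manip, optics gives the robot as it stands.
- The arm moves only by the shell command python3 -m crank 'ROWS' [FORCE]. ROWS is JSON, a list of rows, each a list of 7 numbers: the opening in per cent of the stroke, from 0 (shut) to 100 (fully open), then the shift along the tool's x, y, z in mm, then the turn, a rotation vector about the tool's x, y, z in rad. A call has 1 to 10 rows; each row is the pose to reach, as a shift and turn from the pose commanded when the call began, along the tool's axes at that moment; what a row does not reach only later rows make up. A row lasts 1/10 s, in which the tool goes at most 50 mm and 8.59 degrees, less where a joint would pass 70% of its speed; a pose out of reach is approached as far as the arm can. A call with a gripper value outside its range is refused whole. The fingers move at their own pace and stop on an object; FORCE is the grip in N (left out, the last holds). Time passes only in rows, so rows that repeat a pose let the fingers close. It gives the time, the measured TCP pose, the force, the opening and the grip force at its end, in the units of the state.
- manip.read_state(): the state, without advancing time (a new reading comes with each control period).
- optics.camera(name): name is "scene" or "top" or "wrist"; returns (picture, depth): 420x560x3 uint8, red, green, blue; 420x560 float32, mm along the optical axis (not along the pixel's ray), 0 where there is no reading.
- optics.calibration(name): a dict with "camera_matrix" (3x3 intrinsics, pixels), "R" (3x3) and "t" (3): a world point X has camera coordinates R X + t. Camera axes: x right, y down, z forward; pixel columns grow to the right and rows downward; lengths in mm; the calibration is good to about 2 mm. A picture is of the moment at which its call begins: read the wrist's pose just before it. calibration takes no time and is no camera call; for the wrist camera it gives the pose at the moment of the call.
- manip.sign_off(): hands the job in; it is judged then, once.
The state is a dict: "clock": time; "joints": joint angles; "qd": joint speeds; "effort": joint torques, N m; "eef_pos": TCP position; "eef_rot": TCP orientation; "wrist_force": force on the tool from outside, world axes, zero at the start; "moment": the same for the moment, N m; "finger_gap": finger opening in mm; "finger_force": force on a finger pad.
Only numpy, scipy, OpenCV 4.12 (cv2) and the standard library are available. Lean on these libraries where they do the work, as an engineer would, in place of code of your own. Each camera call takes 0.05 s, during which the arm holds its last target. There are 200 camera calls.

## Working session

There is one attempt and no reset: what is moved stays moved. The work goes in short steps, Python scripts to look and compute and a shell command to move; the robot and the scene stay as the last step left them, time stands still between calls to the robot, and variables do not carry over. Pictures are saved under pics/ and viewed, at most 10 in all, crops included, and the job is handed in when it is done.

```bash
ls; mkdir -p pics; python3 - <<'E'
from cell import manip, optics
import cv2,numpy as np
print(manip.read_state())
for n in("scene","top"):
    p,d=optics.camera(n); np.savez(f"{n}.npz",p=p,d=d)
    cv2.imwrite(f"pics/{n}0.png",p[:,:,::-1]); c=optics.calibration(n); print(n,c)
E
```

```text
pics
{'clock': 0.0, 'joints': array([-1.31059628e+00,  3.00454719e-01,  1.52160984e+00,  2.39265261e-05,
        1.32069480e+00, -6.66104398e-02]), 'qd': array([ 0.00108796,  0.00199097, -0.00204722,  0.00062529, -0.00010167,
       -0.0002508 ]), 'effort': array([ 1.70137955e-03, -5.31800365e+01, -3.52734625e+01,  7.08798040e-02,
        2.44703132e-02, -1.32747095e-04]), 'eef_pos': array([ 176.49048441, -520.62528437,  204.88315098]), 'eef_rot': array([-3.14043008e+00, -1.00781055e-04,  3.26804492e-01]), 'wrist_force': array([-0.21071192,  0.14494986,  0.06101813]), 'moment': array([ 0.02445609, -0.02481454, -0.04790477]), 'finger_force': 0.0, 'finger_gap': 93.85531448379793}
scene {'camera_matrix': array([[474.5838752 ,   0.        , 276.09350429],
       [  0.        , 474.5838752 , 207.55640713],
       [  0.        ,   0.        ,   1.        ]]), 'R': array([[-0.91751134, -0.39770399, -0.00211711],
       [-0.26936994,  0.62534075, -0.73238568],
       [ 0.29259662, -0.67140188, -0.68088673]]), 't': array([472.9793866 , 232.93157916, 832.43417985])}
top {'camera_matrix': array([[444.03239216,   0.        , 271.81924088],
       [  0.        , 444.03239216, 209.85584401],
       [  0.        ,   0.        ,   1.        ]]), 'R': array([[ 0.02880492, -0.99947719, -0.01468381],
       [-0.98181366, -0.02553206, -0.18812243],
       [ 0.18764917,  0.01983562, -0.98203581]]), 't': array([ -47.2343123 ,  582.40338637, 1098.43029811])}
```

View pics/top0.png

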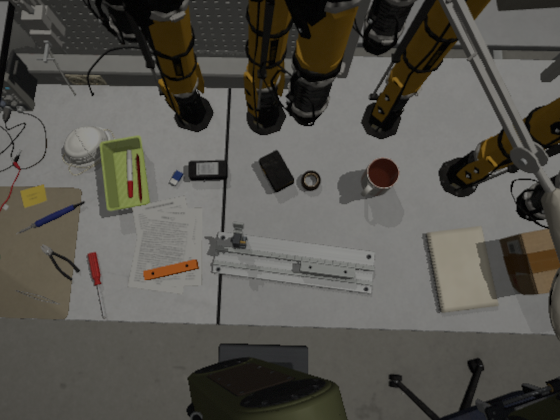

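View pics/scene0.png

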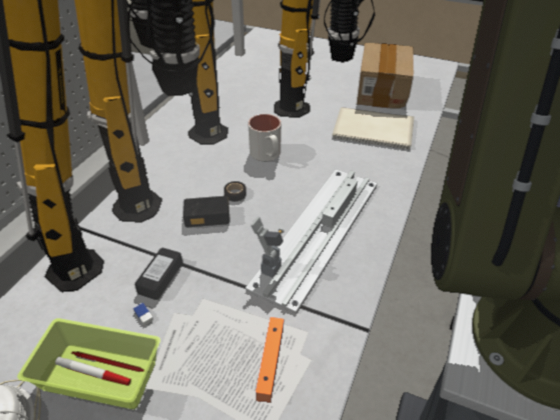

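The top view shows the fixture spanning roughly (212,233) to (375,293), with the bar at (295–355, 262–277) and the stop post near (239,238). The orange look-alike is at (170,270). I'll enlarge the fixture.

```bash
python3 - <<'E'
import cv2,numpy as np
p=np.load("top.npz")["p"][215:305,200:390]
cv2.imwrite("pics/top_c.png",cv2.resize(p[:,:,::-1],None,fx=4.2,fy=4.2,interpolation=cv2.INTER_CUBIC))
E
```

```text
(no output)
```

View pics/top_c.png

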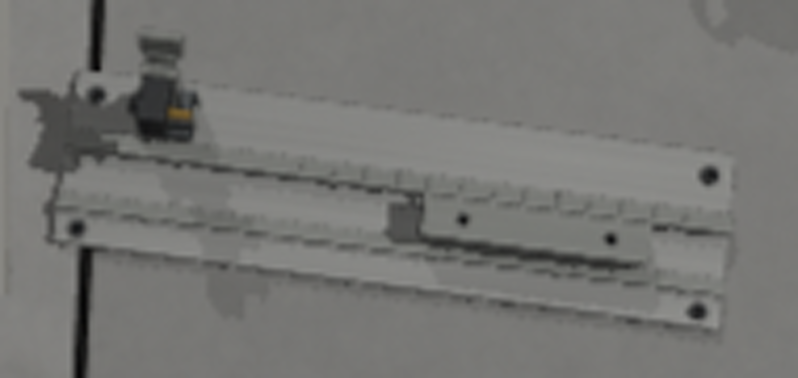

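Enlarged, the plate corners are at (75,72), (733,155), (718,328) and (48,242). The bar top runs from x 422 to 652, the post is near (165,110), and the raised tab is near (160,45).

```bash
cat >h.py <<'E'
import numpy as np
from cell import manip, optics
from scipy.spatial.transform import Rotation as Ro
def ray(cam,u,v,z,c=None):
    c=c or optics.calibration(cam); K,R,t=c["camera_matrix"],c["R"],c["t"]
    o=-R.T@t; d=R.T@np.linalg.inv(K)@[u,v,1]; return o+d*(z-o[2])/d[2]
def dep(cam,d):
    c=optics.calibration(cam);K,R,t=c["camera_matrix"],c["R"],c["t"]
    v,u=np.mgrid[:420,:560]; P=np.stack([(u-K[0,2])/K[0,0]*d,(v-K[1,2])/K[1,1]*d,d],-1)
    return (P-t)@R
E
python3 - <<'E'
from h import *
C=lambda x,y,z:ray("top",200+x/4.2-.4,215+y/4.2-.4,z)
cs=[C(*p,10) for p in[(75,72),(733,155),(718,328),(48,242)]]
print(np.round(cs,1))
for a,b in((0,1),(1,2),(2,3),(3,0)): print(np.linalg.norm(cs[a]-cs[b]))
y=(cs[0]+cs[3]-cs[1]-cs[2]);y/=np.linalg.norm(y);x=np.array([y[1],-y[0],0]);c=np.mean(cs,0)
print("c",c,"y",y,"yaw",np.arctan2(y[1],y[0])-np.pi/2)
for p in[(422,190),(652,222),(648,264),(420,236)]:
    q=C(*p,42);print("bar",q.round(1),((q-c)@x).round(1),((q-c)@y).round(1))
for n in("top","scene"):
    P=dep(n,np.load(n+".npz")["d"]);d=np.load(n+".npz")["d"]
    X=(P-c)@x;Y=(P-c)@y;Z=P[...,2]
    m=(d>0)&(abs(Y)<215)&(X>-60)&(X<110)&(Z>50)&(Z<145)
    print(n);print(np.c_[X[m],Y[m],Z[m]].round(0).astype(int)[::max(1,m.sum()//45)].tolist())
    m=(d>0)&(abs(Y)<205)&(abs(X)<12)&(Z>37)&(Z<47); print(np.percentile(Y[m],[0,2,50,98,100]),np.percentile(X[m],[0,2,50,98,100]),np.median(Z[m]))
E
```

```text
[[ 528.6  113.6   10. ]
 [ 487.  -304.    10. ]
 [ 379.6 -293.2   10. ]
 [ 420.7  125.    10. ]]
419.65417156044305
107.95177289699681
420.19780624321794
108.51981869865274
c [453.96756934 -89.65332315  10.        ] y [0.09833738 0.99515313 0.        ] yaw -0.09849656079001146
bar [ 457.1 -107.3   42. ] 4.9 -17.3
bar [ 441.6 -247.5   42. ] 3.2 -158.3
bar [ 416.2 -244.9   42. ] -22.3 -158.2
bar [ 429.2 -106.6   42. ] -23.0 -19.3
top
[[70, 158, 130], [69, 145, 132], [66, 152, 129], [68, 138, 130], [64, 144, 133], [62, 154, 124], [63, 139, 130], [60, 150, 122], [62, 135, 122], [59, 148, 114], [56, 152, 116], [57, 137, 117], [55, 145, 112], [52, 152, 107], [53, 137, 113], [50, 145, 108], [47, 151, 111], [48, 137, 111], [46, 144, 106], [42, 151, 110], [44, 136, 106], [40, 145, 113], [39, 157, 90], [38, 140, 111], [39, 166, 57], [35, 144, 113], [43, 132, 63], [31, 148, 116], [37, 137, 85], [34, 165, 59], [29, 143, 118], [38, 132, 61], [26, 152, 117], [28, 138, 115], [36, 129, 62], [24, 150, 117], [26, 136, 110], [28, 121, 109], [22, 144, 119], [25, 129, 108], [19, 149, 119], [27, 141, 55],
[... 447 characters left out ...]
111], [24, 127, 105], [42, 145, 109], [53, 155, 111], [24, 146, 117], [36, 151, 113], [50, 156, 108], [20, 150, 117], [32, 154, 112], [48, 156, 103], [18, 149, 112], [33, 153, 106], [48, 157, 99], [17, 151, 109], [32, 154, 102], [46, 157, 95], [14, 150, 105], [26, 151, 97], [34, 152, 91], [39, 155, 88], [44, 157, 85], [40, 155, 82], [42, 153, 77], [42, 152, 73], [41, 155, 74], [39, 154, 71], [37, 155, 70], [36, 149, 61], [35, 154, 64], [33, 153, 61], [31, 157, 63], [27, 157, 64], [44, 162, 53], [32, 163, 58], [37, 166, 52], [31, 166, 50]]
[-158.88661128 -152.69684955  -82.53552097  -20.54624135  -17.00609773] [-11.99972213 -11.58440585  -4.66352626   3.06177159   3.55364596] 40.4544980381318
```

```bash
cat >>h.py <<'E'
yaw=-0.0985
ex=np.array([np.cos(yaw),np.sin(yaw),0]);ey=np.array([-np.sin(yaw),np.cos(yaw),0])
O=np.array([453.97,-89.65,0])-9.3*ex
def show(*targets):
    s=manip.read_state();p=s["eef_pos"];R=Ro.from_euler("xyz",s["eef_rot"])
    print("t",round(s["clock"],2),"fix",np.round([(p-O)@ex,(p-O)@ey,p[2]],1),"F",np.round([s["wrist_force"]@ex,s["wrist_force"]@ey,s["wrist_force"][2]],1),"gap",round(s["finger_gap"],1))
    T=Ro.from_euler("xyz",[np.pi,0,yaw]); print("turn",(R.inv()*T).as_rotvec().round(4))
    for t in targets: print(t,"->",R.inv().apply(O+t[0]*ex+t[1]*ey+[0,0,t[2]]-p).round(1))
E
python3 -c "
from h import *
show((115,147,200)); print(O+115*ex+147*ey)"
```

```text
t 0.1 fix [-224.5 -456.2  204.9] F [-0.2  0.  -0.1] gap 94.2
turn [-1.100e-03  2.000e-04  4.254e-01]
(115, 147, 200) -> [ 558.1 -409.4    5.4]
[573.61374793  46.24283859   0.        ]
```

```bash
python3 -m crank '[[0,40,-30,0,0,0,0.1],[0,80,-60,0,0,0,0.2],[0,120,-90,0,0,0,0.3],[0,160,-120,0,0,0,0.4254],[0,200,-147,0,0,0,0.4254],[0,240,-176,0,0,0,0.4254],[0,280,-205,0,0,0,0.4254],[0,320,-235,0,0,0,0.4254],[0,360,-264,0,0,0,0.4254],[0,400,-293,0,0,0,0.4254]]'; python3 -c "
from h import *
show((115,147,200))"
```

```text
clock: 1.1
eef_pos: [462.1, -113.0, 205.5]
eef_rot: [3.142, -0.0, -0.098]
wrist_force: [0.2, -0.2, 1.0]
finger_gap: 17.8
finger_force: 0.0
t 1.1 fix [ 19.6 -22.4 205.5] F [ 0.2 -0.1  1. ] gap 17.8
turn [ 0. -0.  0.]
(115, 147, 200) -> [  95.4 -169.4    5.5]
```

```bash
python3 -m crank '[[0,24,-42,0,0,0,0],[0,48,-85,0,0,0,0],[0,72,-127,0,0,0,0],[0,95,-169,0,0,0,0],[0,95,-169,0,0,0,0],[0,95,-169,45,0,0,0],[0,95,-169,95,0,0,0],[0,95,-169,95,0,0,0],[0,95,-169,95,0,0,0]]'; python3 - <<'E'
from h import *
import cv2
show((90,147,110),(55,147,119))
p,d=optics.camera("scene");cv2.imwrite("pics/s1.png",cv2.resize(p[120:320,160:420,::-1],None,fx=3,fy=3,interpolation=cv2.INTER_CUBIC))
E
```

```text
clock: 2.0
eef_pos: [572.6, 43.5, 111.5]
eef_rot: [3.142, 0.001, -0.099]
wrist_force: [0.3, -0.1, 0.6]
finger_gap: 0.7
finger_force: 0.0
t 2.0 fix [114.2 144.1 111.5] F [ 0.3 -0.1  0.6] gap 0.7
turn [ 0.0001  0.0006 -0.0004]
(90, 147, 110) -> [-24.2  -2.8   1.5]
(55, 147, 119) -> [-59.2  -2.8  -7.5]
```

View pics/s1.png

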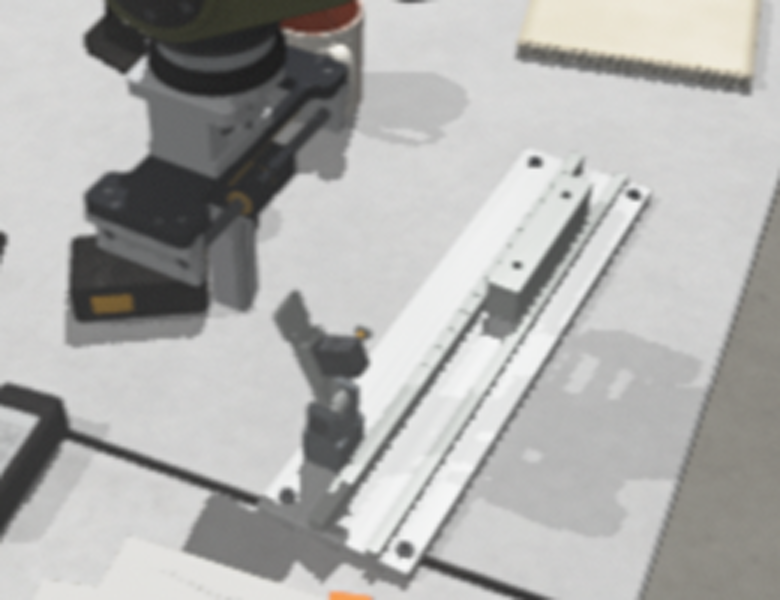

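The picture shows the closed fingers at (235,300), behind the tab at (292,315), and the bar lying at (540,240). I'll swing the stop next.

```bash
python3 -m crank '[[0,-10,0,0,0,0,0],[0,-20,0,0,0,0,0],[0,-28,0,-1,0,0,0],[0,-36,0,-3,0,0,0],[0,-44,0,-5,0,0,0],[0,-52,0,-7,0,0,0],[0,-60,0,-9,0,0,0],[0,-68,0,-9,0,0,0],[0,-76,0,-8,0,0,0],[0,-84,0,-7,0,0,0]]'; python3 -c "
from h import *
show((13,147,108),(-1,147,94.6),(-11,147,77),(-15,147,60))"
```

```text
clock: 3.05
eef_pos: [488.2, 52.2, 117.3]
eef_rot: [3.142, 0.0, -0.099]
wrist_force: [2.3, -0.2, 0.5]
finger_gap: 0.5
finger_force: 0.6
t 3.05 fix [ 29.4 144.5 117.3] F [ 2.4 -0.   0.5] gap 0.5
turn [ 0.      0.0002 -0.0002]
(13, 147, 108) -> [-16.4  -2.5   9.3]
(-1, 147, 94.6) -> [-30.4  -2.5  22.7]
(-11, 147, 77) -> [-40.4  -2.5  40.3]
(-15, 147, 60) -> [-44.4  -2.5  57.3]
```

Contact force is about 2.4 N, so the stop is swinging as expected. I'll continue round the arc.

```bash
python3 -m crank '[[0,-9,0,4,0,0,0],[0,-18,0,9,0,0,0],[0,-25,0,15,0,0,0],[0,-32,0,22,0,0,0],[0,-37,0,30,0,0,0],[0,-42,0,39,0,0,0],[0,-46,0,47,0,0,0],[0,-50,0,53,0,0,0],[0,-53,0,57,0,0,0],[0,-53,0,57,0,0,0]]'; python3 -c "
from h import *
show((-25,147,58))"
```

```text
clock: 4.05
eef_pos: [435.6, 57.3, 59.9]
eef_rot: [3.141, 0.001, -0.099]
wrist_force: [0.4, 0.4, -0.4]
finger_gap: 0.7
finger_force: 0.0
t 4.05 fix [-23.4 144.5  59.9] F [ 0.3  0.4 -0.4] gap 0.7
turn [ 0.0002  0.0011 -0.0001]
(-25, 147, 58) -> [-1.6 -2.5  1.9]
```

```bash
python3 -m crank '[[0,0,0,1,0,0,0],[0,0,0,2,0,0,0],[0,0,0,2.5,0,0,0],[0,0,0,3,0,0,0],[0,0,0,3,0,0,0],[0,0,0,3,0,0,0]]'; python3 -c "
from h import *
show((-25,147,58))"
```

```text
clock: 4.65
eef_pos: [436.4, 57.3, 58.0]
eef_rot: [-3.142, -0.0, -0.099]
wrist_force: [-2.8, -0.1, 8.4]
finger_gap: 0.7
finger_force: 4.6
t 4.65 fix [-22.7 144.6  58. ] F [-2.8 -0.4  8.4] gap 0.7
turn [-0.0001 -0.0005 -0.0001]
(-25, 147, 58) -> [-2.3 -2.4  0. ]
```

```bash
python3 -m crank '[[0,0,0,-30,0,0,0],[0,0,30,-60,0,0,0],[0,5,75,-60,0,0,0],[0,10,120,-60,0,0,0],[0,15,165,-60,0,0,0],[0,20,210,-60,0,0,0],[0,23,255,-60,0,0,0],[0,23,300,-60,0,0,0],[0,23,335,-60,0,0,0],[0,23,335,-60,0,0,0]]'; python3 - <<'E'
from h import *
import cv2
show((0,-185,60),(0,-185,22))
p,d=optics.camera("scene");a=cv2.resize(p[140:310,240:385,::-1],None,fx=3.5,fy=3.5,interpolation=cv2.INTER_CUBIC)
cv2.imwrite("pics/s2.png",a)
P=dep("scene",d)-O;X=P@ex;Y=P@ey;Z=P[...,2]
m=(d>0)&(abs(X)<12)&(Y>100)&(Y<170)&(Z>17)&(Z<50);print(np.c_[X[m],Y[m],Z[m]].round(0).astype(int)[::max(1,m.sum()//30)].tolist())
m=(d>0)&(X>-45)&(X<-22)&(Y>125)&(Y<170)&(Z>30);print("tab",m.sum(),np.percentile(Z[m],[10,50,90]),np.percentile(Y[m],[2,98]))
E
```

```text
clock: 5.65
eef_pos: [425.4, -281.7, 117.3]
eef_rot: [3.141, -0.0, -0.102]
wrist_force: [0.4, 0.3, -0.4]
finger_gap: 0.2
finger_force: 0.0
t 5.65 fix [  -0.3 -193.9  117.3] F [ 0.4  0.3 -0.4] gap 0.2
turn [ 0.0005 -0.0001 -0.0038]
(0, -185, 60) -> [ 0.2 -8.9 57.3]
(0, -185, 22) -> [ 0.2 -9.  95.3]
[[10, 154, 49], [11, 156, 45], [3, 154, 48], [6, 157, 46], [-4, 155, 50], [1, 158, 47], [-9, 154, 49], [3, 153, 38], [-7, 157, 47], [8, 153, 32], [-2, 156, 40], [-11, 156, 46], [6, 153, 30], [-4, 154, 37], [-9, 144, 30], [8, 153, 26], [-1, 154, 32], [-8, 150, 33], [11, 154, 22], [3, 154, 27], [-7, 152, 30], [-10, 141, 21], [5, 154, 23], [-3, 153, 26], [-9, 147, 23], [5, 155, 21], [-3, 153, 24], [-9, 148, 21], [-3, 153, 21], [-9, 147, 17], [-8, 155, 22]]
tab 115 [54.1804226  56.62367329 58.40299888] [133.21616664 159.49511493]
```

View pics/s2.png

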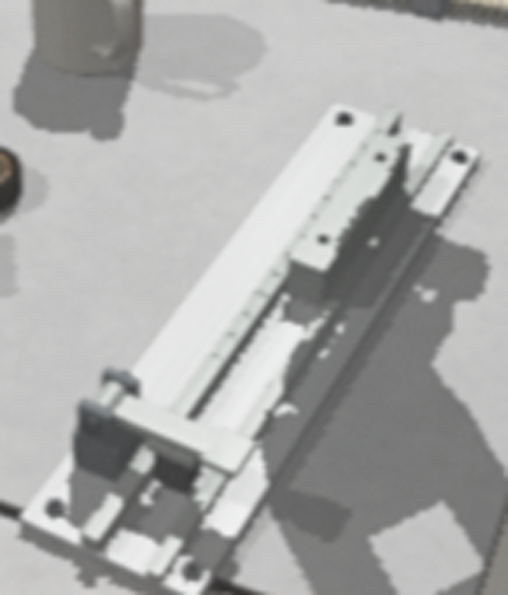

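The stop is level, with the arm from (110,400) to (235,455) and its foot in the channel. The bar is untouched, so I'll lower the fingers behind it.

```bash
python3 -m crank '[[0,0,0,0,0,0,0],[0,0,0,40,0,0,0],[0,0,0,75,0,0,0],[0,0,0,93,0,0,0],[0,0,0,93,0,0,0],[0,0,0,93,0,0,0]]'; python3 -c "
from h import *
show((0,-172,24))"
```

```text
clock: 6.3
eef_pos: [426.6, -277.7, 25.2]
eef_rot: [3.141, -0.0, -0.097]
wrist_force: [0.7, 0.6, -0.1]
finger_gap: 0.5
finger_force: 0.0
t 6.3 fix [   0.6 -189.9   25.2] F [ 0.7  0.6 -0.1] gap 0.5
turn [ 0.0002 -0.0004  0.0011]
(0, -172, 24) -> [ -0.6 -17.9   1.2]
```

```bash
python3 -m crank '[[0,-0.5,-6,0,0,0,0],[0,-0.5,-12,0,0,0,0],[0,-0.5,-17,0,0,0,0],[0,-0.5,-23,0,0,0,0],[0,-0.5,-31,0,0,0,0],[0,-0.5,-39,0,0,0,0],[0,-0.5,-47,0,0,0,0],[0,-0.5,-55,0,0,0,0],[0,-0.5,-63,0,0,0,0],[0,-0.5,-71,0,0,0,0]]'; python3 -c "
from h import *
show()"; python3 -m crank '[[0,0,-8,0,0,0,0],[0,0,-16,0,0,0,0],[0,0,-24,0,0,0,0],[0,0,-32,0,0,0,0],[0,0,-40,0,0,0,0],[0,0,-48,0,0,0,0],[0,0,-54,0,0,0,0],[0,0,-60,0,0,0,0],[0,0,-60,0,0,0,0],[0,0,-60,0,0,0,0]]'; python3 - <<'E'
from h import *
show()
p,d=optics.camera("scene");P=dep("scene",d)-O;X=P@ex;Y=P@ey;Z=P[...,2]
m=(d>0)&(abs(X)<9)&(Y>0)&(Y<135)&(Z>38)&(Z<46);print(m.sum(),np.percentile(Y[m],[0,2,50,98,100]))
E
```

```text
clock: 7.3
eef_pos: [432.6, -206.9, 24.4]
eef_rot: [3.142, -0.0, -0.099]
wrist_force: [0.0, -4.7, 3.9]
finger_gap: 0.5
finger_force: 2.4
t 7.3 fix [  -0.4 -118.8   24.4] F [ 0.5 -4.7  3.9] gap 0.5
turn [ 0. -0. -0.]
clock: 8.3
eef_pos: [438.2, -147.4, 24.1]
eef_rot: [-3.141, 0.001, -0.098]
wrist_force: [-0.4, 0.7, -0.1]
finger_gap: 0.3
finger_force: 0.0
t 8.3 fix [ -0.8 -59.1  24.1] F [-0.5  0.7 -0.1] gap 0.3
turn [-0.0007  0.001   0.0002]
303 [1.12926790e-02 1.85485330e+00 5.19070426e+01 9.43041047e+01
 9.55648942e+01]
```

```bash
python3 -m crank '[[0,0,-3,0,0,0,0],[0,0,-6,0,0,0,0],[0,0,-9,0,0,0,0],[0,0,-12,0,0,0,0],[0,0,-14,0,0,0,0],[0,0,-15,0,0,0,0],[0,0,-16,0,0,0,0],[0,0,-17,0,0,0,0],[0,0,-18,0,0,0,0]]'; python3 -c "
from h import *
show()";  python3 -m crank '[[0,0,-0.7,0,0,0,0],[0,0,-1.4,0,0,0,0],[0,0,-2.1,0,0,0,0]]'; python3 -c "
from h import *
show()"
```

```text
clock: 9.25
eef_pos: [440.2, -129.9, 24.4]
eef_rot: [-3.142, 0.0, -0.099]
wrist_force: [-0.3, -2.4, -1.5]
finger_gap: 0.3
finger_force: 1.0
t 9.25 fix [ -0.4 -41.4  24.4] F [-0.  -2.4 -1.5] gap 0.3
turn [-0.      0.     -0.0001]
clock: 9.55
eef_pos: [440.5, -127.8, 24.4]
eef_rot: [-3.142, -0.0, -0.099]
wrist_force: [-1.2, -2.6, -1.3]
finger_gap: 0.3
finger_force: 1.0
t 9.55 fix [ -0.4 -39.3  24.4] F [-1.  -2.7 -1.3] gap 0.3
turn [-0.     -0.     -0.0001]
```

```bash
cat >ok.py <<'E'
from h import *
import sys
show(); sys.exit(manip.read_state()["wrist_force"]@ey < -4.5)
E
python3 -m crank '[[0,0,-0.7,0,0,0,0],[0,0,-1.4,0,0,0,0]]' >/dev/null; python3 ok.py && python3 -m crank '[[0,0,-0.7,0,0,0,0],[0,0,-1.4,0,0,0,0]]' >/dev/null && python3 ok.py && python3 -m crank '[[0,0,-0.7,0,0,0,0],[0,0,-1.4,0,0,0,0]]' >/dev/null && python3 ok.py && python3 -m crank '[[0,0,-0.7,0,0,0,0],[0,0,-1.4,0,0,0,0]]' >/dev/null && python3 ok.py && python3 -m crank '[[0,0,-0.7,0,0,0,0],[0,0,-1.4,0,0,0,0]]' >/dev/null && python3 ok.py && python3 -m crank '[[0,0,-0.7,0,0,0,0],[0,0,-1.4,0,0,0,0]]' >/dev/null && python3 ok.py
```

```text
t 9.75 fix [ -0.4 -37.9  24.5] F [ 0.1 -1.6 -1.5] gap 0.3
turn [-0.     -0.     -0.0002]False
```

```bash
sed -i 's/sys.exit(\(.*\))$/sys.exit(int(\1))/' ok.py; tail -1 ok.py
python3 -m crank '[[0,0,-0.7,0,0,0,0],[0,0,-1.4,0,0,0,0]]' >/dev/null; python3 ok.py && python3 -m crank '[[0,0,-0.7,0,0,0,0],[0,0,-1.4,0,0,0,0]]' >/dev/null && python3 ok.py && python3 -m crank '[[0,0,-0.7,0,0,0,0],[0,0,-1.4,0,0,0,0]]' >/dev/null && python3 ok.py && python3 -m crank '[[0,0,-0.7,0,0,0,0],[0,0,-1.4,0,0,0,0]]' >/dev/null && python3 ok.py && python3 -m crank '[[0,0,-0.7,0,0,0,0],[0,0,-1.4,0,0,0,0]]' >/dev/null && python3 ok.py && python3 -m crank '[[0,0,-0.7,0,0,0,0],[0,0,-1.4,0,0,0,0]]' >/dev/null && python3 ok.py
```

```text
show(); sys.exit(int(manip.read_state()["wrist_force"]@ey < -4.5))
t 9.95 fix [ -0.4 -36.6  24.5] F [-0.9 -2.9 -1.1] gap 0.6
turn [ 0.0001 -0.0001 -0.    ]
t 10.15 fix [ -0.4 -35.1  24.4] F [-1.2 -2.1 -1.4] gap 0.3
turn [-0.      0.     -0.0001]
t 10.35 fix [ -0.4 -33.7  24.4] F [-0.4 -2.  -1.1] gap 0.4
turn [ 0.      0.     -0.0001]
t 10.55 fix [ -0.4 -32.5  24.5] F [-0.2 -5.4 -0.6] gap 0.3
turn [ 0.0003 -0.0001 -0.    ]
```

Contact came at about the expected place. I'll press further in small steps.

```bash
python3 -m crank '[[0,0,-0.3,0,0,0,0],[0,0,-0.6,0,0,0,0],[0,0,-0.6,0,0,0,0]]' >/dev/null; python3 ok.py; python3 -m crank '[[0,0,-0.3,0,0,0,0],[0,0,-0.5,0,0,0,0],[0,0,-0.5,0,0,0,0]]' >/dev/null; python3 ok.py
```

```text
t 10.85 fix [ -0.3 -32.1  24.5] F [ 0.1 -5.1 -1.5] gap 0.5
turn [ 0.0005 -0.0002 -0.0001]
t 11.15 fix [ -0.3 -31.8  24.6] F [ 0.4 -7.3 -0.2] gap 0.4
turn [ 0.0009 -0.0004 -0.    ]
```

```bash
python3 -m crank '[[0,0,-0.5,0,0,0,0],[0,0,-1,0,0,0,0],[0,0,-1,0,0,0,0]]' >/dev/null; python3 ok.py; python3 -m crank '[[0,0,-0.4,0,0,0,0],[0,0,-0.8,0,0,0,0],[0,0,-0.8,0,0,0,0],[0,0,-0.8,0,0,0,0]]' >/dev/null; python3 ok.py
```

```text
t 11.45 fix [ -0.2 -31.1  24.6] F [-0.2 -9.6 -0.7] gap 0.5
turn [ 0.0013 -0.0006  0.    ]
t 11.85 fix [ -0.  -30.5  24.7] F [ -0.4 -12.4  -0.6] gap 0.2
turn [ 0.0018 -0.001  -0.    ]
```

Push force is 12.4 N, which puts roughly 10 N on the screw. I'll hold for 0.6 s, then back off slowly and lift.

```bash
python3 -m crank '[[0,0,0,0,0,0,0],[0,0,0,0,0,0,0],[0,0,0,0,0,0,0],[0,0,0,0,0,0,0],[0,0,0,0,0,0,0],[0,0,0,0,0,0,0]]' >/dev/null; python3 ok.py; python3 -m crank '[[0,0,0.5,0,0,0,0],[0,0,1,0,0,0,0],[0,0,1.5,0,0,0,0],[0,0,2,0,0,0,0],[0,0,2.5,0,0,0,0],[0,0,3,0,0,0,0],[0,0,3.5,0,0,0,0],[0,0,5,0,0,0,0],[0,0,10,0,0,0,0],[0,0,18,0,0,0,0]]' >/dev/null; python3 ok.py; python3 -m crank '[[0,0,4,0,0,0,0],[0,0,4,-40,0,0,0],[0,0,4,-80,0,0,0],[0,0,40,-110,0,0,0],[0,0,80,-110,0,0,0],[0,0,80,-110,0,0,0]]' >/dev/null; python3 - <<'E'
from h import *
import cv2
show()
p,d=optics.camera("scene");P=dep("scene",d)-O;X=P@ex;Y=P@ey;Z=P[...,2]
m=(d>0)&(abs(X)<12)&(Y>-40)&(Y<132)&(Z>39)&(Z<46);print(m.sum(),np.percentile(Y[m],[0,2,50,98,100]))
cv2.imwrite("pics/s3.png",cv2.resize(p[140:310,210:385,::-1],None,fx=3.5,fy=3.5,interpolation=cv2.INTER_CUBIC))
E
```

```text
t 12.45 fix [ -0.1 -30.5  24.7] F [  0.1 -12.8  -1.3] gap 0.1
turn [ 0.0017 -0.0009  0.    ]
t 13.45 fix [ -0.4 -47.8  24.5] F [-0.3 -0.1 -0.2] gap 0.3
turn [-0.0001 -0.      0.0004]
t 14.05 fix [  -0.3 -131.1  135.4] F [ 0.4  0.5 -0.9] gap 0.3
turn [ 0.0014 -0.002  -0.0033]
572 [-18.55261385 -14.1597433   58.22203191 119.7941962  122.92932142]
```

View pics/s3.png

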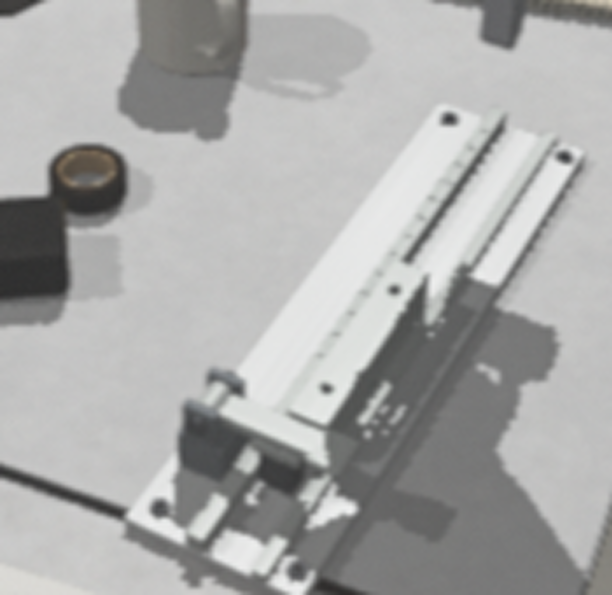

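The stop is level, with its arm from (215,400) to (320,450). The bar lies straight in the channel with its front end at about (310,415), right by the screw, and the bystanders in view look undisturbed.

```bash
python3 -c "
from cell import manip
print(manip.sign_off())"
```

```text
the job is handed in; nothing more can be done
None
```

I flipped the stop fully down, slid the bar against its set screw, pressed it there with an estimated 10 N (12.8 N at most at the wrist, friction included), left it in the channel at the screw, and handed the job in at about 14 s; the sign-off gave no verdict, and the bar still touching the screw is judged from the last picture and depth reading only.

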